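# Charge the bench grease pump and lock it

## Task

Pump the bench grease pump: press its round black knob down with the fingertips in full strokes, letting it spring all the way back up each time, until the steel indicator pin beside it stands fully out. Then let the knob come up and push the valve lever over to its far stop, to lock the pressure in. Leave the lever where it is until the pin is out, never touch the pin, and do not lift or shift the tools lying around.

Things in the scene. Friction and masses are not known exactly. Their poses are not given: they have to be found in the camera images.
- pump: The grease pump, bolted to the bench: a steel base plate 110 (x) by 300 (y) by 8 mm that carries, at its -y end, a grey block 72 by 128 mm, 98 mm tall, and at its +y end a low brass valve with a lever. Origin: centre of the plate's underside; z up; its -x side looks roughly towards the robot. In this frame the plunger stands at y = -105 mm, the pin at y = -40 mm, the lever at y = +95 mm, all at x = 0.
- plunger_top (a point): Centre of the flat top of the plunger knob (black, 40 mm across, 16 mm thick, on a 16 mm stem); moves with it. Unpressed it is 142 mm above the bench.
- plunger (a joint): How far the plunger is pressed straight down: 0 up, 0.015 m fully down. Spring return, about 5 N at the top and 11 N at the bottom. Make full strokes: the pin is raised as the knob springs back, and one that goes down less than about 12 mm, or is not let right up again, may gain nothing or only part.
- pin_top (a point): Centre of the top of the indicator pin (steel, head 22 mm across and 5 mm thick, shank 14 mm, in a brass collar 32 mm across on the block, 65 mm from the plunger). 109 mm above the bench when the pin is fully in, 157 mm when fully out; then a narrow dark groove round the shank shows just above the collar.
- pin (a joint): How far the pin stands out: 0 in, 0.048 m fully out. It starts 0 to 20 mm out, jumps up 8 mm at each full stroke of the plunger, as the knob springs back (1 to 12 mm at the first stroke), and stays there; three to seven full strokes bring it out, after which further strokes do nothing. Judged fully out above 0.044.
- lever (a joint): Valve lever angle: starts at 0 to 0.25, leaning to the pump's -x side; 1.0 rad when pushed over to its stop on the +x side. About 1 N at the ball moves it and it stays where it is left. Judged over above 0.85.
- lever_tip (a point): Centre of the black ball, 26 mm across, at the end of the lever (10 mm rod). The lever swings in the pump's x-z plane about a pivot at x = 0, y = 95 mm, 30 mm above the bench; the ball is 70 mm from the pivot, so 91 mm above the bench at either end of its swing and 100 mm half-way. From end to end the ball goes 67 mm along the pump's +x.
- hammer: Bystander: blue rotary hammer of 2.6 kg lying on its side beyond the pump, some 290 by 200 mm and 63 mm high; origin under the middle of its body.
- battery: Bystander: black battery pack 75 by 110 mm, 63 mm high; origin at the centre of its underside.
- tape: Bystander: yellow tape measure standing on edge, 85 by 38 mm, 68 mm high; origin at the centre of its underside.
- driver: Bystander: screwdriver 200 mm long lying on the bench beside the valve.

How it is judged:
On the way, in this order (a step that is already met when the one before it is completed fails the run):
1. the indicator pin stands fully out (value of joint pin above 0.044 m), for 0.1 s.
2. the lever is pushed over to its far stop (value of joint lever above 0.85 rad), for 0.1 s.
At the end, for the whole second after the job is handed in: The pin stands more than 44 mm out (fully out is 48), the plunger is back up (within 3 mm), the lever is over (above 0.85 of 1.0 rad), and the hammer, battery, tape measure and screwdriver lie within 30 mm of where they were (value of joint pin above 0.044 m and value of joint plunger below 0.003 m and value of joint lever above 0.85 rad and distance of each of hammer, battery, tape, driver from where it was at the start of the episode below 0.03 m); the robot touches nothing.
It fails at once if the lever is moved (beyond 0.45 rad) before the pin is out (value of joint lever above 0.45 rad and value of joint pin below 0.044 m).
It fails at once if the robot touches the pin (over 0.5 N) (contact force between any of the fingers, the arm and pin above 0.5 N).
It fails at once if a bystander is lifted or shoved more than 30 mm (distance of any of hammer, battery, tape, driver from where it was at the start of the episode above 0.03 m).
It also fails if it takes over 54 s, if anything falls off the work surface, if the arm or the gripper's body presses on something with over 40 N, if the wrist force passes 120 N, or if a joint passes its speed limit or range.

## Robot

A 6-joint arm with a two-finger parallel gripper is mounted at the origin on the work surface. World frame = base frame: x ahead of the robot, y to its left, z up, the work surface at z = 0. Lengths are in m, angles in rad, forces in N, time in s.
With the tool pointing down it reaches from about 0.275 to 1 m from the base axis. Payload 8.4 kg.
Tool frame: the origin (TCP) lies at the very end of the fingers, on their centre line; the grasp point (between the pads) lies 19 mm behind it; z points along the fingers, y is the line along which they close (so a half turn about z gives the same grasp; the last joint's range is limited). The gripper opens to 85 mm and grips with 20 to 120 N. Pads are 22 mm wide; open, the fingers measure 114 mm over their backs; the gripper's body (76 mm by 85 mm) begins 54 mm behind the grasp point. The pads swing forward as they close: fully open they stand 13 mm farther back than shut.
Start: joints at [1.13, 0.353, 1.633, -0, 1.155, -0.002], TCP at [0.266, 0.566, 0.231] pointing down, gripper open.
Joint ranges: [-2.63, 2.63], [-0.92, 2.1], [0.06, 2.66], [-1.3, 4.44], [0, 2.69], [-3.02, 3.02]. Speed limits (rad/s): [2.22, 2.22, 2.79, 3.14, 3.14, 3.14].

## Interface

Orientations are given as [roll, pitch, yaw] about the fixed x, y, z axes, in that order (R = Rz(yaw) Ry(pitch) Rx(roll)).
In Python, from bench import manip gives the robot as it stands.
- The arm moves only by the shell command python3 -m handwheel 'ROWS' [FORCE]. ROWS is a JSON object of lists of equal length, an entry for each row: "grip": the closure, from 0 (fully open) to 1 (shut); "xyz": the shift along the tool's x, y, z in m, a list of three; "yaw": the turn about the tool's z in rad. A call has 1 to 5 rows; each row is the pose to reach, as a shift and turn from the pose commanded when the call began, along the tool's axes at that moment; what a row does not reach only later rows make up. A row lasts 1/8 s, in which the tool goes at most 62.5 mm and 10.7 degrees, less where a joint would pass 70% of its speed; a pose out of reach is approached as far as the arm can. A call with a gripper value outside its range is refused whole. The fingers move at their own pace and stop on an object; FORCE is the grip in N (left out, the last holds). Time passes only in rows, so rows that repeat a pose let the fingers close. It gives the time, the measured TCP pose, the force, the opening and the grip force at its end, in the units of the state.
- manip.observe(): the state, without advancing time (a new reading comes with each control period).
- manip.capture(name): name is "scene" or "side" or "wrist"; returns the picture (480x640x3 uint8, red, green, blue); there is no depth.
- manip.calibration(name): a dict with "K" (3x3 intrinsics, pixels), "xyz" and "attitude" of the camera in the world. Camera axes: x right, y down, z forward; pixel columns grow to the right and rows downward; lengths in m; the calibration is good to about 2 mm. A picture is of the moment at which its call begins: read the wrist's pose just before it. calibration takes no time and is no camera call; for the wrist camera it gives the pose at the moment of the call.
- manip.hand_in(): hands the job in; it is judged then, once.
The state is a dict: "time": time; "q": joint angles; "joint_velocities": joint speeds; "joint_torque": joint torques, N m; "tcp_pos": TCP position; "ee_rot": TCP orientation; "ft_force": force on the tool from outside, world axes, zero at the start; "moment": the same for the moment, N m; "grip_width": finger opening in m; "grasp_force": force on a finger pad.
Only numpy, scipy, OpenCV 4.12 (cv2) and the standard library are available. Lean on these libraries where they do the work, as an engineer would, in place of code of your own. Each camera call takes 0.05 s, during which the arm holds its last target. There are 200 camera calls.

## Working session

There is one attempt and no reset: what is moved stays moved. The work goes in short steps, Python scripts to look and compute and a shell command to move; the robot and the scene stay as the last step left them, time stands still between calls to the robot, and variables do not carry over. Pictures are saved under pics/ and viewed, at most 10 in all, crops included, and the job is handed in when it is done.

```bash
mkdir -p pics; python3 - <<'E'
from bench import manip
import cv2
for n in ("scene","side"):
    c=manip.calibration(n); print(n,c)
    cv2.imwrite(f"pics/{n}1.png",cv2.cvtColor(manip.capture(n),cv2.COLOR_RGB2BGR))
s=manip.observe(); print(s["tcp_pos"],s["ee_rot"],s["time"],s["grip_width"])
E
```

```text
scene {'K': array([[604.32559473,   0.        , 328.00451452],
       [  0.        , 604.32559473, 253.40500479],
       [  0.        ,   0.        ,   1.        ]]), 'xyz': array([ 1.49891811, -0.0803937 ,  0.80301763]), 'attitude': array([-2.2168334 ,  0.02211435,  1.43793611])}
side {'K': array([[611.99250076,   0.        , 311.05139561],
       [  0.        , 611.99250076, 238.88727476],
       [  0.        ,   0.        ,   1.        ]]), 'xyz': array([ 0.20065856, -0.87382201,  0.72691977]), 'attitude': array([-2.1226615 , -0.01632502, -0.36750053])}
[0.26535042 0.56541593 0.23064187] [-3.14038414e+00 -1.77645108e-05  2.70278558e+00] 0.1 0.08571061362053525
```

View pics/scene1.png

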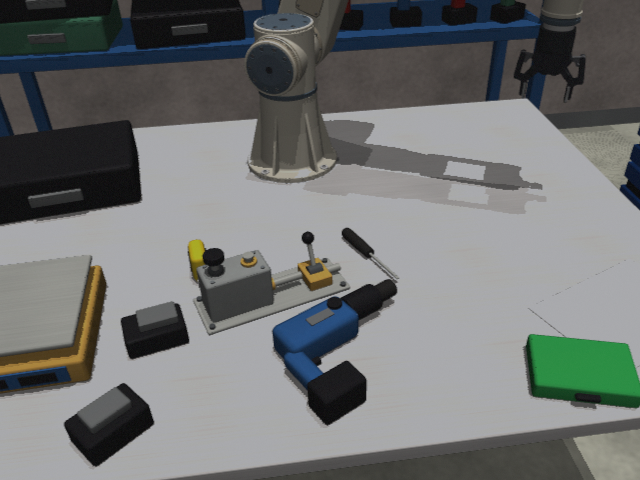

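View pics/side1.png

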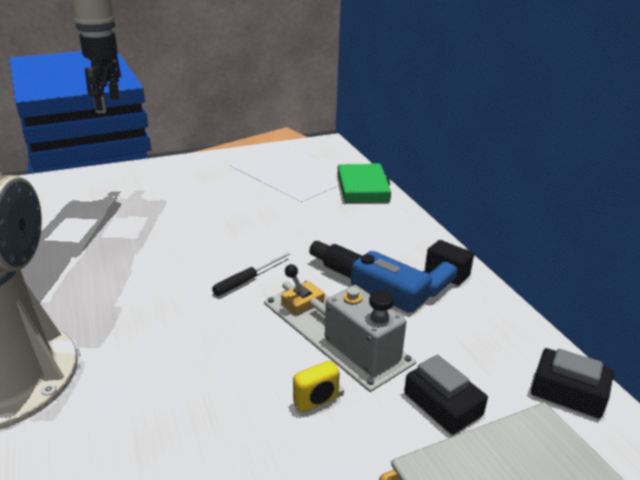

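Scene: knob top about (213,255), pin head (248,257), ball (308,238). Side: knob (381,298), pin (352,293), ball (291,271). The tape stands behind the knob on the robot's side, and the hammer is beyond the pump.

```bash
cat >h.py <<'E'
import numpy as np
from scipy.spatial.transform import Rotation as R
from scipy.optimize import least_squares
from bench import manip
def cam(n):
    c=manip.calibration(n); return c["K"],c["xyz"],R.from_euler("xyz",c["attitude"]).as_matrix()
def proj(C,p):
    K,t,M=C; v=K@(M.T@(np.asarray(p)-t)); return v[:2]/v[2]
def onplane(C,uv,z):
    K,t,M=C; d=M@np.linalg.solve(K,[*uv,1]); return t+d*(z-t[2])/d[2]
def tri(obs):
    A=0;b=0
    for C,uv in obs:
        K,t,M=C; d=M@np.linalg.solve(K,[*uv,1]); d/=np.linalg.norm(d); P=np.eye(3)-np.outer(d,d); A=A+P; b=b+P@t
    return np.linalg.solve(A,b)
E
python3 - <<'E'
from h import *
import cv2
S,D=cam("scene"),cam("side")
for n,a,b in (("knob",(213,255),(381,298)),("pin",(248,258),(352,293)),("ball",(308,238),(291,271))):
    print(n,tri([(S,a),(D,b)]))
print(onplane(S,(213,255),.142),onplane(D,(381,298),.142))
a=cv2.imread("pics/scene1.png")[220:340,180:360]; b=cv2.imread("pics/side1.png")[250:400,250:430]
cv2.imwrite("pics/c1.png",np.vstack([cv2.resize(a,None,fx=2.2*1,fy=2.2,interpolation=2),cv2.resize(b,None,fx=2.2,fy=2.2,interpolation=2)])[:600])
E
```

```text
knob [ 0.59391789 -0.18772724  0.13773358]
pin [ 0.57357376 -0.12562099  0.10851406]
ball [ 0.50610363 -0.00516089  0.0922238 ]
[ 0.59867988 -0.18647865  0.142     ] [ 0.59117561 -0.19386497  0.142     ]
```

View pics/c1.png

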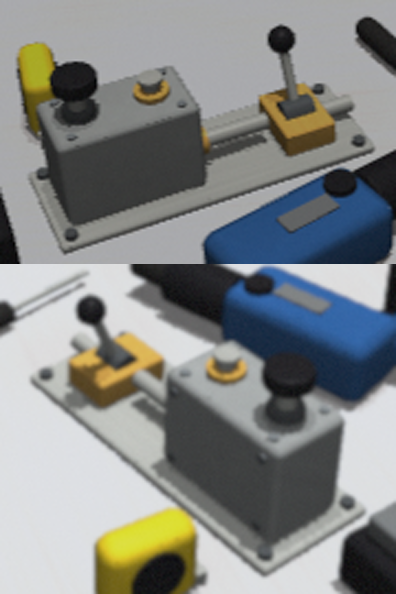

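```bash
python3 - <<'E'
from h import *
S,D=cam("scene"),cam("side")
def pump(x,y,a): 
    c,s=np.cos(a),np.sin(a); M=np.array([[c,-s,0],[s,c,0],[0,0,1]]); return lambda p:M@np.asarray(p)+[x,y,0]
def pts(v):
    T=pump(*v[:3]); f=v[3]-.5
    return dict(knob=T([0,-.105,.142]),pin=T([0,-.04,.109+v[4]]),ball=T([.07*np.sin(f),.095,.03+.07*np.cos(f)]),
      pp=T([.055,.15,.008]),pm=T([.055,-.15,.008]),mm=T([-.055,-.15,.008]),mp=T([-.055,.15,.008]))
obs=[("knob",S,(214,253)),("knob",D,(382.3,296.5)),("pin",S,(248.6,254.5)),("pin",D,(353.6,290)),("ball",S,(307.7,237.7)),("ball",D,(291.8,270.9)),
("pm",S,(209.5,334-6.5)),("pp",S,(349.5,288)),("mm",S,(193.6,301)),("mm",D,(371.8,390.5)),("mp",D,(264,302.7)),("pm",D,(416,363))]
f=lambda v:np.concatenate([proj(C,pts(v)[k])-uv for k,C,uv in obs])
r=least_squares(f,[.56,-.09,.3,.1,.005],loss="soft_l1")
print(r.x.round(4)); print(f(r.x).reshape(-1,2).round(1).tolist())
for k,p in pts(r.x).items(): print(k,p.round(4))
s=manip.observe(); t=s["tcp_pos"]; M=R.from_euler("xyz",s["ee_rot"]).as_matrix()
k=pts(r.x)["knob"]; print("tool shift to 100mm above knob",M.T@(k+[0,0,.1]-t)); print(M.round(3))
print("tape",onplane(D,(316,390),.03),onplane(S,(198,262),.03))
E
```

```text
[ 0.5632 -0.0884  0.3073  0.0777  0.0072]
[[-2.1, 0.9], [-0.7, -0.9], [-1.5, 0.9], [-0.2, -0.6], [-0.7, 0.6], [-0.5, -0.9], [-2.6, 5.9], [0.5, -1.2], [-2.1, -2.4], [-1.6, -2.0], [-0.7, -4.2], [1.3, -3.5]]
knob [ 0.5949 -0.1885  0.142 ]
pin [ 0.5753 -0.1266  0.1162]
ball [ 0.5071 -0.0066  0.0939]
pp [0.5702 0.0712 0.008 ]
pm [ 0.661  -0.2148  0.008 ]
mm [ 0.5561 -0.2481  0.008 ]
mp [0.4654 0.0379 0.008 ]
tool shift to 100mm above knob [-0.61868414 -0.54249315 -0.01071352]
[[-0.905  0.425 -0.001]
 [ 0.425  0.905 -0.001]
 [ 0.    -0.001 -1.   ]]
tape [ 0.46466649 -0.24110221  0.03      ] [ 0.46576645 -0.23535849  0.03      ]
```

```bash
python3 -m handwheel '{"grip":[1,1,1,1,1],"xyz":[[-0.2,-0.18,-0.01],[-0.2,-0.18,-0.01],[-0.2,-0.18,-0.01],[-0.2,-0.18,-0.01],[-0.2,-0.18,-0.01]],"yaw":[0,0,0,0,0]}' 20; python3 -m handwheel '{"grip":[1,1,1,1,1],"xyz":[[-0.2,-0.18,0],[-0.2,-0.18,0],[-0.2,-0.18,0],[-0.2,-0.18,0],[-0.2,-0.18,0]],"yaw":[0,0,0,0,0]}'; python3 -m handwheel '{"grip":[1,1,1,1,1],"xyz":[[-0.22,-0.18,0],[-0.22,-0.18,0],[-0.22,-0.18,0],[-0.22,-0.18,0],[-0.22,-0.18,0]],"yaw":[0.17,0.34,0.5,0.66,0.82]}'
```

```text
time: 0.72
tcp_pos: [0.3707, 0.315, 0.2412]
ee_rot: [-3.141, 0.0, 2.7]
ft_force: [0.3, 0.9, -0.7]
grip_width: -0.0003
grasp_force: 0.0
time: 1.35
tcp_pos: [0.4758, 0.0675, 0.2412]
ee_rot: [-3.141, 0.0, 2.7]
ft_force: [0.1, 0.3, -0.6]
grip_width: -0.0002
grasp_force: 0.0
time: 1.98
tcp_pos: [0.5986, -0.1889, 0.2407]
ee_rot: [3.142, 0.0, 1.876]
ft_force: [-0.3, 1.2, -0.7]
grip_width: -0.0003
grasp_force: 0.0
```

```bash
python3 - <<'E'
from h import *
import cv2
w=cam("wrist"); W=manip.capture("wrist"); D=manip.capture("side"); S=manip.capture("scene")
print(manip.observe()["tcp_pos"], "proj knob",proj(w,[.5949,-.1885,.142]),"pin",proj(w,[.5753,-.1266,.1162]))
f=lambda a:cv2.cvtColor(a,cv2.COLOR_RGB2BGR)
cv2.imwrite("pics/w2.png",f(W))
cv2.imwrite("pics/c2.png",np.hstack([cv2.resize(f(S)[150:340,150:280],None,fx=3,fy=3),cv2.resize(f(D)[170:360,310:440],None,fx=3,fy=3)]))
E
```

```text
[ 0.597854   -0.18738129  0.24042789] proj knob [304.70100693 232.41058007] pin [304.61117989 123.46588014]
```

View pics/w2.png

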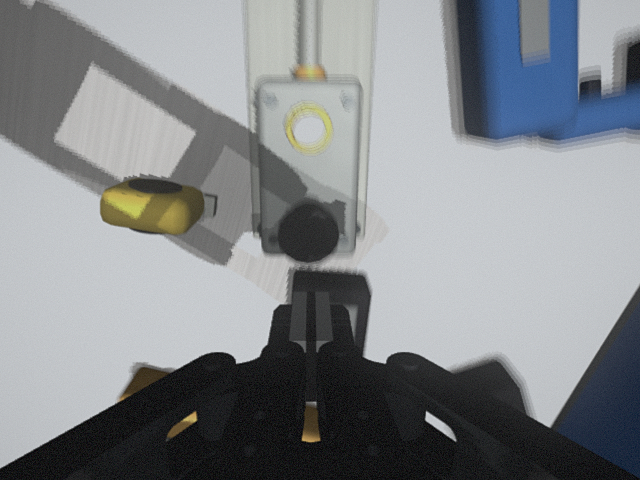

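View pics/c2.png

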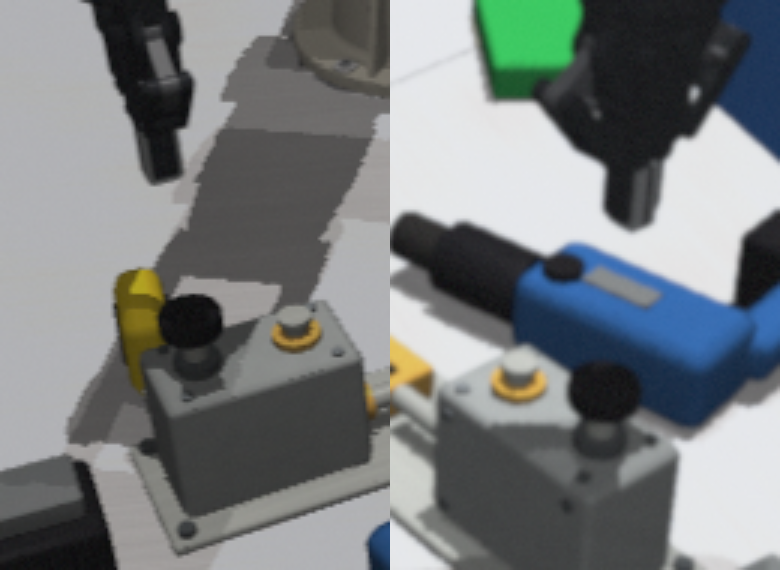

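Wrist view: the knob is at (308,233), predicted (305,232), so I'm about 2 mm off, and the shut fingers line up with it. The pin is at (308,127). Next I go down and do the first press.

```bash
python3 -c "
from bench import manip
print(manip.calibration('wrist')['xyz'])"; python3 -m handwheel '{"grip":[1,1,1,1,1],"xyz":[[-0.002,0,0.05],[-0.002,0,0.09],[-0.002,0,0.096],[-0.002,0,0.102],[-0.002,0,0.106]],"yaw":[0,0,0,0,0]}'; python3 -m handwheel '{"grip":[1,1,1],"xyz":[[0,0,0.004],[0,0,0.007],[0,0,0.007]],"yaw":[0,0,0]}'
```

```text
[ 0.57446763 -0.11370681  0.38339354]
time: 2.75
tcp_pos: [0.5985, -0.1877, 0.137]
ee_rot: [3.14, 0.0, 1.884]
ft_force: [-4.0, 4.1, 6.6]
grip_width: -0.0
grasp_force: 3.4
time: 3.12
tcp_pos: [0.5986, -0.1878, 0.1306]
ee_rot: [3.14, 0.0, 1.883]
ft_force: [-4.3, 3.9, 8.9]
grip_width: 0.0005
grasp_force: 4.4
```

```bash
python3 -m handwheel '{"grip":[1,1],"xyz":[[0,0,0.004],[0,0,0.005]],"yaw":[0,0]}'; python3 -m handwheel '{"grip":[1,1,1,1,1],"xyz":[[0,0,-0.012],[0,0,-0.024],[0,0,-0.026],[0,0,-0.026],[0,0,-0.026]],"yaw":[0,0,0,0,0]}'
python3 - <<'E'
from h import *
import cv2
D=manip.capture("side"); S=manip.capture("scene")
f=lambda a:cv2.cvtColor(a,cv2.COLOR_RGB2BGR)
cv2.imwrite("pics/c3.png",np.hstack([cv2.resize(f(S)[150:340,150:280],None,fx=3,fy=3),cv2.resize(f(D)[170:360,310:440],None,fx=3,fy=3)]))
E
```

```text
time: 3.38
tcp_pos: [0.5988, -0.1879, 0.1269]
ee_rot: [3.139, 0.001, 1.883]
ft_force: [-9.5, 5.4, 23.5]
grip_width: -0.0
grasp_force: 12.6
time: 4.0
tcp_pos: [0.5977, -0.1883, 0.1488]
ee_rot: [-3.141, -0.0, 1.883]
ft_force: [-0.2, -0.5, -0.1]
grip_width: -0.0002
grasp_force: 0.0
```

View pics/c3.png

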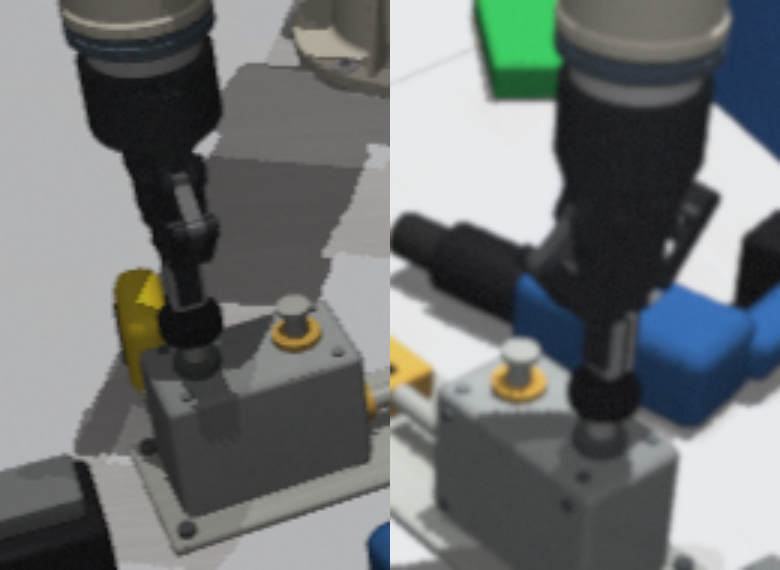

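The stroke went full depth (TCP 0.127, 23 N at the stop) and the pin rose several mm. I'll repeat it four times.

```bash
python3 -m handwheel '{"grip":[1,1,1,1],"xyz":[[0,0,0.014],[0,0,0.026],[0,0,0.026],[0,0,0.026]],"yaw":[0,0,0,0]}'; python3 -m handwheel '{"grip":[1,1,1,1],"xyz":[[0,0,-0.014],[0,0,-0.026],[0,0,-0.026],[0,0,-0.026]],"yaw":[0,0,0,0]}'
python3 -m handwheel '{"grip":[1,1,1,1],"xyz":[[0,0,0.014],[0,0,0.026],[0,0,0.026],[0,0,0.026]],"yaw":[0,0,0,0]}'; python3 -m handwheel '{"grip":[1,1,1,1],"xyz":[[0,0,-0.014],[0,0,-0.026],[0,0,-0.026],[0,0,-0.026]],"yaw":[0,0,0,0]}'
python3 -m handwheel '{"grip":[1,1,1,1],"xyz":[[0,0,0.014],[0,0,0.026],[0,0,0.026],[0,0,0.026]],"yaw":[0,0,0,0]}'; python3 -m handwheel '{"grip":[1,1,1,1],"xyz":[[0,0,-0.014],[0,0,-0.026],[0,0,-0.026],[0,0,-0.026]],"yaw":[0,0,0,0]}'
python3 -m handwheel '{"grip":[1,1,1,1],"xyz":[[0,0,0.014],[0,0,0.026],[0,0,0.026],[0,0,0.026]],"yaw":[0,0,0,0]}'; python3 -m handwheel '{"grip":[1,1,1,1],"xyz":[[0,0,-0.014],[0,0,-0.026],[0,0,-0.026],[0,0,-0.026]],"yaw":[0,0,0,0]}'
python3 - <<'E'
from h import *
import cv2
D=manip.capture("side"); S=manip.capture("scene")
f=lambda a:cv2.cvtColor(a,cv2.COLOR_RGB2BGR)
cv2.imwrite("pics/c4.png",np.hstack([cv2.resize(f(S)[150:340,150:280],None,fx=3,fy=3),cv2.resize(f(D)[170:360,310:440],None,fx=3,fy=3)]))
E
```

```text
time: 4.6
tcp_pos: [0.5992, -0.1888, 0.1268]
ee_rot: [3.139, 0.002, 1.883]
ft_force: [-10.0, 4.1, 36.5]
grip_width: -0.0002
grasp_force: 18.4
time: 5.1
tcp_pos: [0.5974, -0.1882, 0.1483]
ee_rot: [-3.14, -0.001, 1.883]
ft_force: [0.4, 0.1, -0.7]
grip_width: -0.0003
grasp_force: 0.0
time: 5.6
tcp_pos: [0.5989, -0.1886, 0.1268]
ee_rot: [3.14, 0.001, 1.883]
ft_force: [-11.4, 3.5, 41.1]
grip_width: 0.0002
grasp_force: 20.4
time: 6.1
tcp_pos: [0.5973, -0.1882, 0.1481]
ee_rot: [-3.14, -0.001, 1.883]
ft_force: [0.4, 0.0, 0.7]
grip_width: -0.0002
grasp_force: 0.0
time: 6.6
tcp_pos: [0.5988, -0.1886, 0.1267]
ee_rot: [3.14, 0.001, 1.883]
ft_force: [-12.0, 3.0, 41.5]
grip_width: 0.0
grasp_force: 20.5
time: 7.1
tcp_pos: [0.5973, -0.1882, 0.1481]
ee_rot: [-3.14, -0.001, 1.883]
ft_force: [0.1, -0.8, 0.4]
grip_width: -0.0002
grasp_force: 0.0
time: 7.6
tcp_pos: [0.5988, -0.1886, 0.1268]
ee_rot: [3.14, 0.001, 1.883]
ft_force: [-11.2, 3.3, 41.6]
grip_width: 0.0001
grasp_force: 20.5
time: 8.1
tcp_pos: [0.5974, -0.1882, 0.1481]
ee_rot: [-3.14, -0.001, 1.883]
ft_force: [-0.4, 0.3, -0.3]
grip_width: -0.0003
grasp_force: 0.0
```

View pics/c4.png

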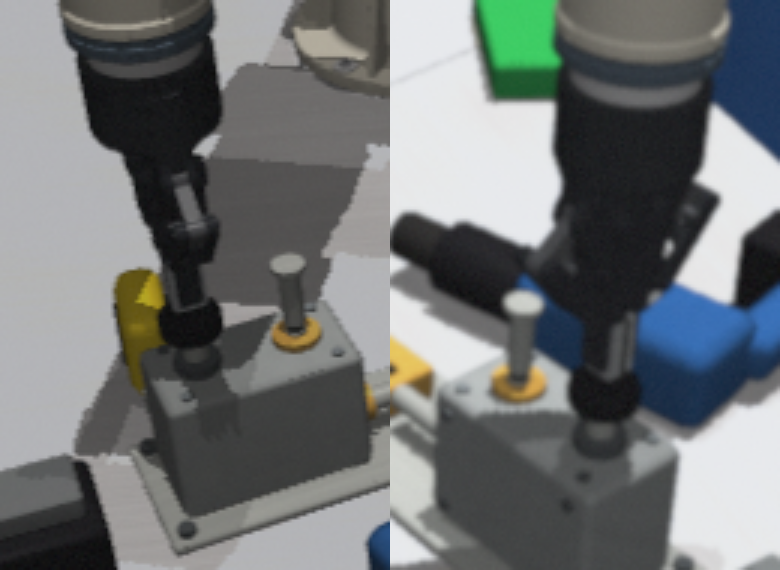

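Pin is nearly out (head at scene crop (288,262)), but no groove shows yet. Two more strokes, since extra ones do no harm.

```bash
python3 -m handwheel '{"grip":[1,1,1,1],"xyz":[[0,0,0.014],[0,0,0.025],[0,0,0.025],[0,0,0.025]],"yaw":[0,0,0,0]}'; python3 -m handwheel '{"grip":[1,1,1,1],"xyz":[[0,0,-0.014],[0,0,-0.025],[0,0,-0.025],[0,0,-0.025]],"yaw":[0,0,0,0]}'
python3 -m handwheel '{"grip":[1,1,1,1],"xyz":[[0,0,0.014],[0,0,0.025],[0,0,0.025],[0,0,0.025]],"yaw":[0,0,0,0]}'; python3 -m handwheel '{"grip":[1,1,1,1],"xyz":[[0,0,-0.014],[0,0,-0.025],[0,0,-0.025],[0,0,-0.025]],"yaw":[0,0,0,0]}'
python3 - <<'E'
from h import *
import cv2
D=manip.capture("side"); S=manip.capture("scene")
f=lambda a:cv2.cvtColor(a,cv2.COLOR_RGB2BGR)
cv2.imwrite("pics/c5.png",np.hstack([cv2.resize(f(S)[210:310,225:285],None,fx=6,fy=6,interpolation=2),cv2.resize(f(D)[240:340,320:380],None,fx=6,fy=6,interpolation=2)]))
s=manip.observe(); print(s["tcp_pos"],s["ee_rot"])
for z in (.149,.157): print(proj(cam("scene"),[.5763,-.1263,z]),proj(cam("side"),[.5763,-.1263,z]))
E
```

```text
time: 8.7
tcp_pos: [0.599, -0.1887, 0.1269]
ee_rot: [3.14, 0.001, 1.883]
ft_force: [-7.6, 3.0, 29.0]
grip_width: 0.0001
grasp_force: 15.1
time: 9.2
tcp_pos: [0.5974, -0.1882, 0.1482]
ee_rot: [-3.14, -0.001, 1.883]
ft_force: [-0.2, 0.3, -0.1]
grip_width: -0.0001
grasp_force: 0.0
time: 9.7
tcp_pos: [0.5988, -0.1886, 0.1269]
ee_rot: [3.14, 0.001, 1.883]
ft_force: [-8.1, 2.8, 32.8]
grip_width: 0.0004
grasp_force: 16.5
time: 10.2
tcp_pos: [0.5973, -0.1882, 0.148]
ee_rot: [-3.14, -0.001, 1.883]
ft_force: [-1.0, -0.1, -1.0]
grip_width: 0.0002
grasp_force: 0.0
[ 0.59742469 -0.18817336  0.14820248] [-3.14027572e+00 -9.11091654e-04  1.88279414e+00]
[245.42130492 241.63673018] [354.89273906 273.1567183 ]
[244.96936331 238.1289878 ] [355.15431177 269.16551056]
```

View pics/c5.png

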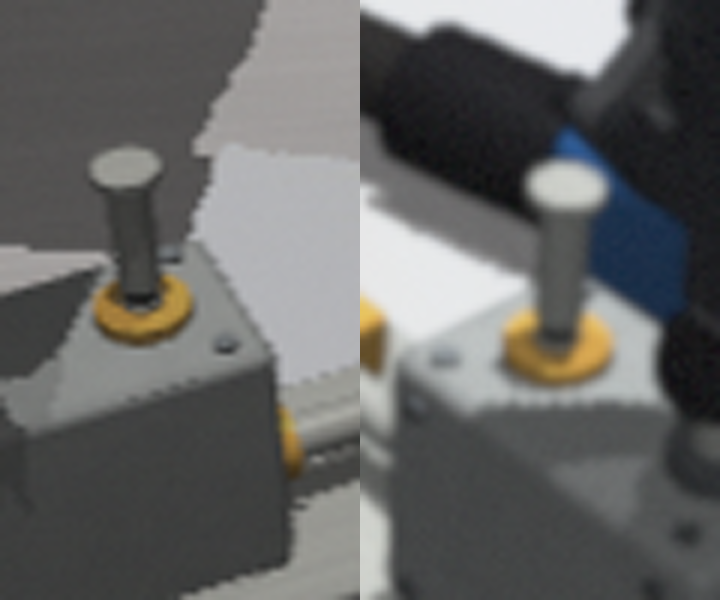

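The dark groove shows above the collar in both views, at (140,297) in the left half, so the pin is fully out. Lifting and moving to the -x side of the lever ball.

```bash
python3 -m handwheel '{"grip":[1,1,1],"xyz":[[0,0,-0.06],[0,0,-0.085],[0,0,-0.085]],"yaw":[0,0,0]}'; python3 -m handwheel '{"grip":[1,1,1,1,1],"xyz":[[0.06,-0.026,0],[0.12,-0.05,0],[0.17,-0.072,0],[0.2,-0.085,0],[0.2,-0.085,0]],"yaw":[0,0,0,0,0]}'
python3 - <<'E'
from h import *
import cv2
w=cam("wrist"); W=manip.capture("wrist"); f=lambda a:cv2.cvtColor(a,cv2.COLOR_RGB2BGR)
s=manip.observe(); t=s["tcp_pos"]; M=R.from_euler("xyz",s["ee_rot"]).as_matrix(); b=np.array([.508,-.0063,.094])
print(t,"ball rel tool",M.T@(b-t),"proj",proj(w,b)); cv2.imwrite("pics/w6.png",f(W))
E
```

```text
time: 10.68
tcp_pos: [0.5991, -0.1887, 0.236]
ee_rot: [3.139, 0.002, 1.883]
ft_force: [0.9, 0.4, -0.5]
grip_width: -0.0004
grasp_force: 0.0
time: 11.3
tcp_pos: [0.4534, -0.0228, 0.2329]
ee_rot: [-3.139, -0.001, 1.885]
ft_force: [-0.1, -0.7, -0.3]
grip_width: 0.0001
grasp_force: 0.0
[ 0.45479091 -0.02358905  0.23327471] ball rel tool [-2.39373671e-05  5.61388280e-02  1.39197681e-01] proj [389.4433621  219.48071224]
```

View pics/w6.png

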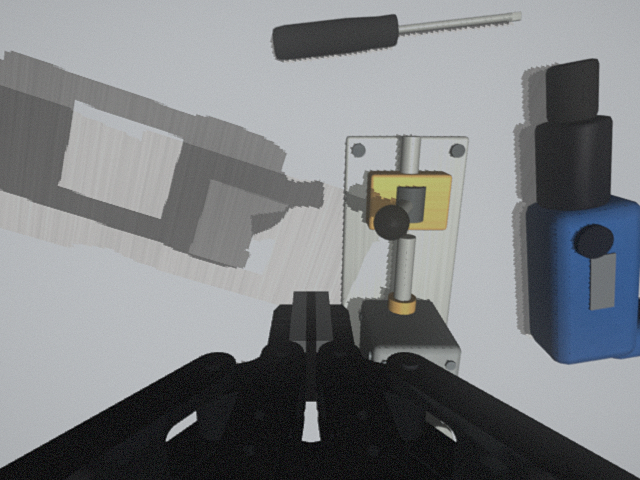

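Ball is at (391,222), within 3 px of the prediction. Descend, then push.

```bash
python3 -m handwheel '{"grip":[1,1,1,1],"xyz":[[0,0,0.06],[0,0,0.12],[0,0,0.153],[0,0,0.153]],"yaw":[0,0,0,0]}'; python3 -m handwheel '{"grip":[1,1,1,1,1],"xyz":[[0,0.02,0],[0,0.035,0],[0,0.05,0],[0,0.065,0],[0,0.08,0]],"yaw":[0,0,0,0,0]}';  python3 -m handwheel '{"grip":[1,1,1],"xyz":[[0,0.007,0],[0,0.014,0],[0,0.014,0]],"yaw":[0,0,0]}'
```

```text
time: 11.85
tcp_pos: [0.454, -0.0247, 0.0786]
ee_rot: [-3.136, -0.002, 1.882]
ft_force: [-0.1, -0.8, 0.9]
grip_width: 0.0002
grasp_force: 0.0
time: 12.48
tcp_pos: [0.5328, 0.0007, 0.0815]
ee_rot: [3.141, 0.0, 1.883]
ft_force: [-0.4, -0.8, -1.0]
grip_width: 0.0001
grasp_force: 0.6
time: 12.85
tcp_pos: [0.5426, 0.0042, 0.0807]
ee_rot: [-3.136, -0.001, 1.883]
ft_force: [-8.5, -4.8, 6.6]
grip_width: -0.0003
grasp_force: 5.0
```

```bash
python3 -m handwheel '{"grip":[1,1],"xyz":[[0,0.004,0],[0,0.004,0]],"yaw":[0,0]}'; python3 -m handwheel '{"grip":[1,1,1],"xyz":[[0,-0.03,0],[0,-0.06,0],[0,-0.06,0]],"yaw":[0,0,0]}'; python3 -m handwheel '{"grip":[1,1,1,1,1],"xyz":[[0,0,-0.06],[0,0,-0.12],[0,0,-0.16],[0,0,-0.16],[0,0,-0.16]],"yaw":[0,0,0,0,0]}'
python3 - <<'E'
from h import *
import cv2
D=manip.capture("side"); S=manip.capture("scene")
f=lambda a:cv2.cvtColor(a,cv2.COLOR_RGB2BGR)
cv2.imwrite("pics/c7.png",np.hstack([cv2.resize(f(S)[200:350,180:360],None,fx=2.2,fy=2.2),cv2.resize(f(D)[250:400,250:430],None,fx=2.2,fy=2.2)]))
for n in("scene","side"):
  for l in (.85,1.): 
    a=l-.5;x=.07*np.sin(a);p=[.5645+.953*x-.302*.095,-.088+.302*x+.953*.095,.03+.07*np.cos(a)]
    u=proj(cam(n),p); print(n,l,(u-((180,200) if n=="scene" else (250,250)))*2.2)
E
```

```text
time: 13.1
tcp_pos: [0.5431, 0.0045, 0.0805]
ee_rot: [-3.13, -0.002, 1.883]
ft_force: [-19.6, -10.5, 16.7]
grip_width: 0.0
grasp_force: 11.4
time: 13.48
tcp_pos: [0.4899, -0.0128, 0.0811]
ee_rot: [-3.14, -0.001, 1.882]
ft_force: [0.3, -0.5, 0.4]
grip_width: 0.0005
grasp_force: 0.0
time: 14.1
tcp_pos: [0.492, -0.0123, 0.2408]
ee_rot: [-3.142, -0.0, 1.883]
ft_force: [-0.3, 0.3, -0.9]
grip_width: -0.0
grasp_force: 0.0
scene 0.85 [303.61155624 114.07123105]
scene 1.0 [308.23738602 123.76928395]
side 0.85 [141.79376651  20.16558212]
side 1.0 [150.39770218  20.6492501 ]
```

View pics/c7.png

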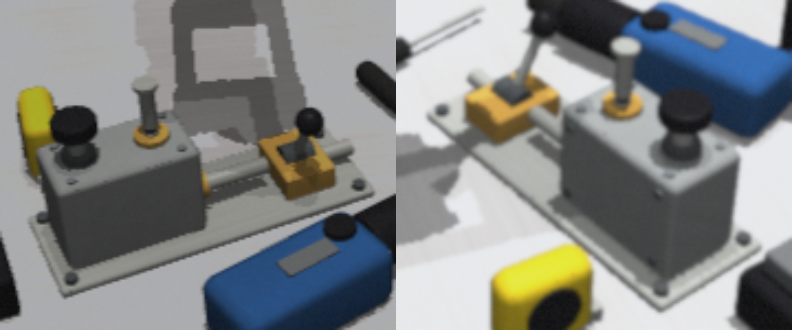

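The ball is at scene crop (309,122) and side crop (149,22), which matches 1.0 rad. The knob is up, the pin is out, and the tools are undisturbed.

```bash
python3 -c "
from bench import manip
print(manip.hand_in())"
```

```text
the job is handed in; nothing more can be done
None
```

I pumped the pin fully out in seven strokes, let the knob come back up, pushed the lever to its far stop without disturbing the tools, and handed the job in at about 14 s; the hand-in gave no verdict.

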